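Close up the serviced rescue winch

TASK

The winch on the bench is ready to be closed. First swing the arm with the torque driver off to the left, until the driver is well clear of the winch (at least a hand's width outside the housing); only then fold the large drum cover and the small brake hatch over and press each one down fully home, so that its catch snaps and holds it shut. Leave the loose parts and tools on the bench as they lie.

Things in the scene. Friction and masses are not known exactly. Their poses are not given: they have to be found in the camera images.
- winch: the winch, bolted down: grey housing on an aluminium plate 280 x 190 mm. Origin: on the bench, under the axis of the drum. x from the small front pocket to the large drum well, y left, z up. Drum well 164 x 164 mm outside, centred on the origin, spoked cable drum inside. Brake pocket 82 mm (x) by 92 mm (y), centred at x = -127 mm. Both rims are 70 mm above the bench
- cover (a joint): angle of the large drum cover, rad: 0 fully home, 1.57 upright, 2.0 leaning back. Plate 164 mm (winch x) by 165 mm from the hinge, hinged on the right (winch -y) rim of the drum well, closing to the left. Stiff hinge, stays where left. At about 0.07 its nose, mid free edge, meets a sprung catch; forced past it with 10 to 15 N it snaps to 0
- cover_hinge (a point): middle of the drum cover's hinge line: winch frame (0, -85, 70) mm. The hinge runs along winch x; the plate is 10 mm thick, and closed its outer face is 11 mm above this point
- cover_press (a point): point on the outer face of the drum cover, mid-width, 20 mm in from the free edge (145 mm from the hinge); moves with the cover
- hatch (a joint): angle of the small brake hatch, rad: 0 fully home, 1.57 upright, 2.0 leaning back. Plate 82 mm (winch x) by 90 mm from the hinge, hinged on the left (winch +y) rim of the front pocket, closing to the right. Stiff hinge, stays where left. At about 0.13 its nose, mid free edge, meets a sprung catch; forced past it with 8 to 15 N it snaps to 0
- hatch_hinge (a point): middle of the hatch's hinge line: winch frame (-127, 46, 70) mm. The hinge runs along winch x; the plate is 8 mm thick, and closed its outer face is 9 mm above this point
- hatch_press (a point): point on the outer face of the hatch, mid-width, 20 mm in from the free edge (70 mm from the hinge); moves with the hatch
- stand: foot (90 x 90 x 14 mm) and round post of the swing arm, bolted down left of and beyond the winch. Origin: on the bench on the post's axis, about which the arm swings level; hub 44 mm across, top 212 mm above the bench
- boom (a joint): swing of the arm, rad: starts near 0, driver over the drum well, and grows clockwise seen from above: towards the robot, then out to the left. Stops at -0.35 and 1.9, stays where left (1 N at the driver moves it). A level bar 22 mm wide, 186 to 200 mm above the bench; the driver stands at its end, 250 mm from the post's axis
- driver_grip (a point): on the axis of the driver's black round handle: 28 mm diameter, standing upright on the arm's end from 200 to 272 mm above the bench; this point is 240 mm above the bench
- driver_bit (a point): lower end of the driver's bit, 115 mm above the bench, straight below driver_grip
- carabiner: bystander, not to be disturbed: dark steel carabiner, flat oval loop 84 x 64 mm, 12 mm thick, lying to the right of the winch's front. Origin under its middle
- bolt1: bystander, not to be disturbed: loose steel bolt 80 mm long, 13 mm head, lying right of the winch. Origin under its middle
- bolt2: bystander, not to be disturbed: second loose steel bolt, as bolt1. Origin under its middle
- bitblock: bystander, not to be disturbed: black block 25 x 85 mm holding upright driver bits, 30 mm tall. Origin under its middle
- sheave: bystander, not to be disturbed: aluminium rope sheave, 44 mm across, 24 mm tall, left of the winch under the swing arm. Origin under its middle
- wrench: bystander, not to be disturbed: steel open wrench lying flat at the right. Origin under its middle
- screwdriver: bystander, not to be disturbed: black-handled screwdriver lying at the left. Origin under its middle
- shell: bystander, not to be disturbed: open grey plastic half shell 130 x 130 x 40 mm at the left front. Origin under its middle

How it is judged:
On the way:
1. the driver is swung clear of the winch while the drum cover and the hatch are both still standing open (horizontal distance between driver_bit and winch above 0.17 m and value of joint cover above 1.1 rad and value of joint hatch above 0.9 rad), for 0.2 s.
At the end, for the whole second after the job is handed in: The drum cover is home behind its catch (within 0.03 rad), the hatch is home behind its catch (within 0.05 rad), and the driver's bit is still more than 170 mm, seen from above, from the middle of the drum well (value of joint cover below 0.03 rad and value of joint hatch below 0.05 rad and horizontal distance between driver_bit and winch above 0.17 m); the robot touches nothing.
It fails at once if a loose part or tool on the bench is moved by more than 40 mm (distance of any of carabiner, bolt1, bolt2, bitblock, sheave, wrench, screwdriver, shell from where it was at the start of the episode above 0.04 m).
It also fails if it takes over 64 s, if anything falls off the work surface, if the arm or the gripper's body presses on something with over 40 N, if the wrist force passes 120 N, or if a joint passes its speed limit or range.

ROBOT

A 6-joint arm with a two-finger parallel gripper is mounted at the origin on the work surface. World frame = base frame: x ahead of the robot, y to its left, z up, the work surface at z = 0. Lengths are in m, angles in rad, forces in N, time in s.
With the tool pointing down it reaches from about 0.425 to 0.95 m from the base axis. Payload 14.7 kg.
Tool frame: the origin (TCP) lies on the centre line of the jaws, within the pads' length; the fingertips stand env.tcp_to_tips ahead of it and the grasp point (between the pads) lies 6 mm ahead of it (env.tcp_to_tips is the distance from the TCP to the fingertips, in m); z points along the fingers, y is the line along which they close (so a half turn about z gives the same grasp; the last joint's range is limited). The gripper opens to 85 mm and grips with 20 to 120 N. Pads are 22 mm wide; open, the fingers measure 114 mm over their backs; the gripper's body (76 mm by 85 mm) begins 54 mm behind the grasp point. The pads swing forward as they close: fully open they stand 13 mm farther back than shut.
Start: joints at [1.226, 0.48, 1.596, -0, 1.065, -0.047], TCP at [0.191, 0.621, 0.256] pointing down, gripper open.
Joint ranges: [-2.75, 2.75], [-0.82, 2.05], [0.23, 2.67], [-1.56, 4.7], [0.09, 2.69], [-2.92, 2.92]. Speed limits (rad/s): [1.89, 1.89, 2.39, 3.01, 3.01, 3.01].

INTERFACE

Orientations are given as a rotation vector (axis times angle).
In Python, from workcell import telemetry, optics, sign_off, env gives the robot as it stands.
- The arm moves only by the tool servo_tool, never from a script. Its argument "deltas" is a list of rows, each an object with "offset": the shift along the tool's x, y, z normalised to -1 to 1, where 1 is 0.5 m, a list of three; "twist": the turn about the tool's z normalised to -1 to 1, where 1 is 180 degrees. In form: [{"offset": [x, y, z], "twist": twist}, ...]. A call has 1 to 12 rows; each row is the pose to reach, as a shift and turn from the pose commanded when the call began, along the tool's axes at that moment, turning the shorter way round; what a row does not reach only later rows make up. A row lasts 1/12 s, in which the tool goes at most 41.7 mm and 7.16 degrees, less where a joint would pass 70% of its speed; a pose out of reach is approached as far as the arm can. A call with a number of a shift or a turn outside -1 to 1 is refused whole. A call with a gripper value outside its range is refused whole. "jaw" is the opening, from 0 (shut) to 1 (fully open), set as the call begins (left out, the last holds). The fingers move at their own pace and stop on an object; "newtons" is the grip in N (left out, the last holds). Time passes only in rows, so rows that repeat a pose let the fingers close. It gives the time, the measured TCP pose, the force, the opening and the grip force at its end, in the units of the state.
- telemetry.get_obs(): the state, without advancing time (a new reading comes with each control period).
- optics.read_camera(name): name is "side" or "top" or "wrist"; returns a dict with "frame" (420x560x3 uint8, red, green, blue), "K" (3x3 intrinsics, pixels), "R" (3x3) and "t" (3): a world point X has camera coordinates R X + t. Camera axes: x right, y down, z forward; pixel columns grow to the right and rows downward; lengths in m; the calibration is good to about 2 mm. A picture is of the moment at which its call begins. There is no depth.
- sign_off(): hands the job in; it is judged then, once.
The state is a dict: "time_s": time; "joint_positions": joint angles; "qd": joint speeds; "joint_torque": joint torques, N m; "tcp_pos": TCP position; "tcp_rot": TCP orientation; "ft_force": force on the tool from outside, world axes, zero at the start; "moment": the same for the moment, N m; "width": opening from 0.0 (shut) to 1.0 (fully open); "finger_force": force on a finger pad.
Only numpy, scipy, OpenCV 4.12 (cv2) and the standard library are available. Lean on these libraries where they do the work, as an engineer would, in place of code of your own. Each camera call takes 0.05 s, during which the arm holds its last target. There are 200 camera calls.

## Working session

There is one attempt and no reset: what is moved stays moved. The work goes in short steps, Python scripts to look and compute and a tool call to move; the robot and the scene stay as the last step left them, time stands still between calls to the robot, and variables do not carry over. Pictures are saved under pics/ and viewed, at most 10 in all, crops included, and the job is handed in when it is done.

Besides the shell and the picture viewer there is one more tool, called after "Call:" by a JSON object that holds its "op" and its "data", one argument or row to a line. servo_tool: Moves the arm, as the interface text tells. Its arguments: {"type":"object","properties":{"deltas":{"type":"array","items":{"type":"object","properties":{"offset":{"type":"array","items":{"type":"number","minimum":-1,"maximum":1}},"twist":{"type":"number","minimum":-1,"maximum":1}}}},"jaw":{"type":"number"},"newtons":{"type":"number"}},"required":["deltas"]}

```bash
mkdir -p pics; ls
python3 - <<'E'
from workcell import telemetry, optics, env
import cv2, numpy as np
o=telemetry.get_obs(); print(o, env.tcp_to_tips)
for n in("side","top"):
    c=optics.read_camera(n); cv2.imwrite(f"pics/{n}0.png",c["frame"][:,:,::-1]); np.savez(f"{n}0.npz",**c); print(n,c["K"],c["R"],c["t"], -c["R"].T@c["t"])
E
```

```text
pics
{'time_s': 0.0, 'joint_positions': array([ 1.22640043e+00,  4.80851857e-01,  1.59689550e+00,  3.82870313e-05,
        1.06506617e+00, -4.66060302e-02]), 'qd': array([-0.00122713,  0.0002936 ,  0.00040393,  0.00022803, -0.00043936,
        0.00134732]), 'joint_torque': array([-3.09166226e-04, -9.50651836e+01, -4.30188882e+01,  1.53853540e-05,
        1.24826375e-02, -3.29796137e-05]), 'tcp_pos': array([0.19055757, 0.62103704, 0.25565131]), 'tcp_rot': array([-4.66029469e-01, -3.10656096e+00,  1.87082839e-03]), 'ft_force': array([ 1.0732665 , -0.16933504, -0.07047175]), 'moment': array([ 0.0103789 , -0.01321966, -0.00052264]), 'finger_force': 0.0, 'width': 0.9960315795869058} 0.025
side [[475.86467579   0.         271.28377065]
 [  0.         475.86467579 216.50306457]
 [  0.           0.           1.        ]] [[ 0.84399987 -0.5360979   0.01622525]
 [-0.32154989 -0.52997739 -0.78468442]
 [ 0.42926668  0.65705633 -0.61968306]] [-0.45398084  0.29833224  1.19522364] [-0.03398121 -0.87059808  0.98212246]
top [[466.15940462   0.         279.39344346]
 [  0.         466.15940462 205.17115619]
 [  0.           0.           1.        ]] [[-0.01055512 -0.99991091 -0.00817037]
 [-0.98857272  0.01166349 -0.15029286]
 [ 0.15037477  0.00649064 -0.98860776]] [-0.02192288  0.56092467  1.42603729] [ 0.33984341 -0.03771916  1.49391538]
```

View pics/side0.png

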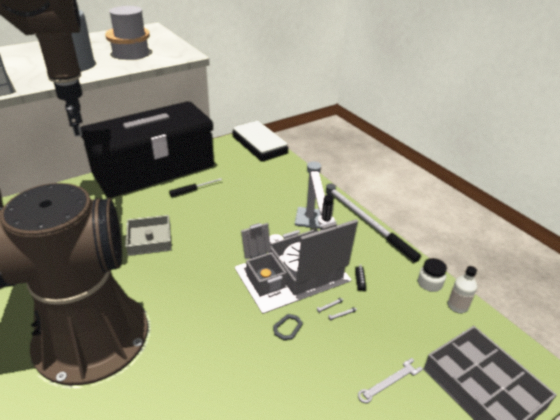

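View pics/top0.png

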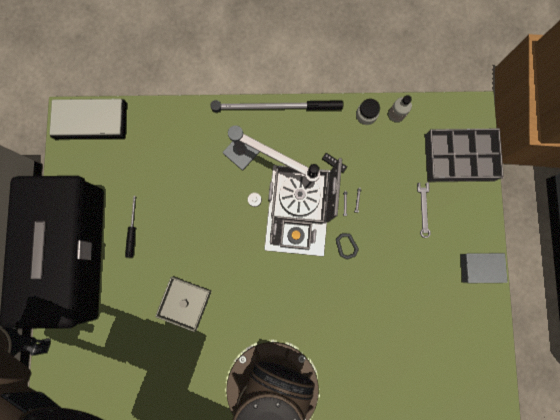

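Top view: the winch plate is around (297,210) and the brake pocket at (296,235). The drum is at (300,193), the driver at (313,173), the post hub at (236,133), and the cover stands on the right at x≈336. I'll enlarge both views.

Run:
```python
import cv2
t=cv2.imread("pics/top0.png")[115:265,215:375]; s=cv2.imread("pics/side0.png")[150:320,225:385]
cv2.imwrite("pics/tz.png",cv2.resize(t,None,fx=4,fy=4,interpolation=2)[:600]); cv2.imwrite("pics/sz.png",cv2.resize(s,None,fx=3.5,fy=3.5,interpolation=2)[:600])
```

```text
(no output)
```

View pics/tz.png

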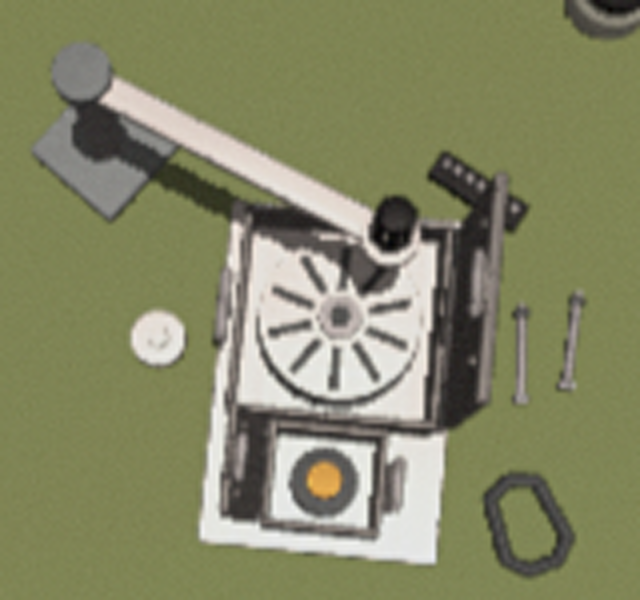

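View pics/sz.png

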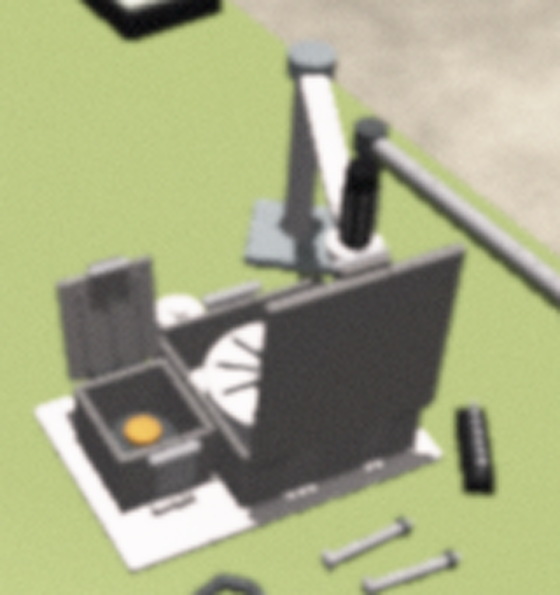

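Zoomed top view: drum hub (341,317), hub top of stand (80,72), driver top (398,208), plate front corners (200,540) and (437,563). In the zoomed side view the cover's free edge runs (265,305)–(465,248) and the hatch's free edge (57,290)–(152,262). Next I'll cast rays through these.

```bash
cat > h.py <<'E'
import numpy as np
T=dict(np.load("top0.npz"));S=dict(np.load("side0.npz"))
def ray(c,u,v):
    d=c["R"].T@np.linalg.solve(c["K"],[u,v,1.]); return -c["R"].T@c["t"],d
def onplane(c,uv,n,k):
    o,d=ray(c,*uv); n=np.asarray(n,float); return o+d*(k-n@o)/(n@d)
tp=lambda u,v:(215+(u-1.5)/4,115+(v-1.5)/4)
sp=lambda u,v:(225+(u-1.25)/3.5,150+(v-1.25)/3.5)
Z=[0,0,1]
E
python3 - <<'E'
from h import *
np.set_printoptions(precision=4,suppress=True)
P={n:onplane(T,tp(*uv),Z,z) for n,uv,z in [("plFL",(200,540),.008),("plFR",(437,563),.008),("drum",(341,317),.055),("post",(81,72),.212),("drv",(398,210),.272),("wellFL",(228,412),.07),("wellBL",(240,206),.07),("pkFR",(379,537),.07),("pkFL",(265,520),.07),("wellFRin",(437,428),.07),("brake",(324,480),.05)]}
for k,v in P.items(): print(k,v)
print("plate width",np.linalg.norm(P["plFL"]-P["plFR"]),"well side",np.linalg.norm(P["wellFL"]-P["wellBL"]),"boom len",np.linalg.norm((P["post"]-P["drv"])[:2]))
for n,(a,b) in {"pl":("plFR","plFL"),"well":("wellFL","wellBL"),"drum-brake":("brake","drum")}.items():
    d=(P[b]-P[a])[:2]; print(n,np.degrees(np.arctan2(d[1],d[0]))-(90 if n=="pl" else 0))
print("sidecheck post",onplane(S,sp(313,57),Z,.212),"drvtop",onplane(S,sp(371,130),Z,.272))
for n,(p,q) in {"pkFR":((125,460),.07),"pkBR":((213,425),.07),"pkFL":((78,392),.07),"plF":((38,410),.008),"plFR":((135,568),.008)}.items(): print("side",n,onplane(S,sp(*p),Z,q))
E
```

```text
plFL [0.4235 0.0205 0.008 ]
plFR [ 0.4032 -0.1673  0.008 ]
drum [ 0.5937 -0.0928  0.055 ]
post [0.7455 0.0954 0.212 ]
drv [ 0.6279 -0.124   0.272 ]
wellFL [ 0.5179 -0.0041  0.07  ]
wellBL [ 0.6802 -0.0148  0.07  ]
pkFR [ 0.4208 -0.1182  0.07  ]
pkFL [ 0.4347 -0.0316  0.07  ]
wellFRin [ 0.5037 -0.1644  0.07  ]
brake [ 0.4665 -0.0776  0.05  ]
plate width 0.18884276935568595 well side 0.1626209049511111 boom len 0.2489684543607649
pl -6.153229924694685
well -3.77188458518936
drum-brake -6.805326807163002
sidecheck post [0.7426 0.0872 0.212 ] drvtop [ 0.6586 -0.0923  0.272 ]
side pkFR [ 0.4258 -0.1205  0.07  ]
side pkBR [ 0.5031 -0.1243  0.07  ]
side pkFL [ 0.4327 -0.0382  0.07  ]
side plF [0.4253 0.0171 0.008 ]
side plFR [ 0.4052 -0.169   0.008 ]
```

```bash
cat >> h.py <<'E'
yaw=np.radians(-6.2); O=np.array([.594,-.093,0]); c_,s_=np.cos(yaw),np.sin(yaw)
W=np.array([[c_,-s_,0],[s_,c_,0],[0,0,1]])   # winch->world
w2=lambda p:W@np.asarray(p,float)+O
iw=lambda P:W.T@(np.asarray(P)-O)
E
python3 - <<'E'
from h import *
np.set_printoptions(precision=4,suppress=True)
print("drv side",onplane(S,sp(363,163),Z,.272))
n=W[:,0]
for nm,cam,uv,x,hy in [("coverF",S,sp(262,308),-.082,-.085),("coverB",S,sp(465,250),.082,-.085),("hatchF",S,sp(57,288),-.168,.046),("hatchB",S,sp(152,262),-.086,.046),("coverBtop",T,tp(503,176),.082,-.085),("coverFtop",T,tp(486,402),-.082,-.085),("hatchFtop",T,tp(224,516),-.168,.046)]:
    p=iw(onplane(cam,uv,n,n@w2([x,0,0]))); d=p-[x,hy,.07]; 
    if hy>0: d[1]*=-1
    print(nm,p,"r",np.hypot(d[1],d[2]),"ang",np.arctan2(d[2],d[1]))
post=np.array([.7445,.093]); d=np.array([.628,-.124])-post; a0=np.arctan2(d[1],d[0])
for b in (0,.5,1,1.3,1.6,1.8):
    p=post+.25*np.array([np.cos(a0-b),np.sin(a0-b)]); print(b,p,"winch",iw([*p,0])[:2],"dist",np.linalg.norm(p-O[:2]))
for k,v in dict(chinge=[0,-.085,.07],cpress=[0,.06,.081],hhinge=[-.127,.046,.07],hpress=[-.127,-.024,.079]).items(): print(k,w2(v))
E
```

```text
drv side [ 0.6274 -0.1227  0.272 ]
coverF [-0.082  -0.0929  0.2282] r 0.15838424471303025 ang 1.6205688262360258
coverB [ 0.082  -0.0999  0.2289] r 0.15958666689754136 ang 1.664148735834094
hatchF [-0.168   0.0699  0.1527] r 0.08611448340167771 ang 1.851946270188106
hatchB [-0.086   0.071   0.1494] r 0.08320238002368342 ang 1.8762535691745896
coverBtop [ 0.082 -0.101  0.216] r 0.14686511826142498 ang 1.6797770085964665
coverFtop [-0.082  -0.0996  0.2381] r 0.16873369969092655 ang 1.6571777054417933
hatchFtop [-0.168   0.0738  0.1149] r 0.05280190189924106 ang 2.124187131855672
0 [ 0.6262 -0.1273] winch [ 0.0358 -0.0306] dist 0.047052557207136345
0.5 [ 0.5351 -0.0436] winch [-0.0639  0.0427] dist 0.07685143662872226
1 [0.4953 0.0735] winch [-0.1161  0.1549] dist 0.19357265280466213
1.3 [0.5006 0.148 ] winch [-0.1189  0.2295] dist 0.2584760613969522
1.6 [0.5278 0.2176] winch [-0.0994  0.3017] dist 0.31761301216861154
1.8 [0.5569 0.2582] winch [-0.0748  0.3451] dist 0.35316237253485433
chinge [ 0.5848 -0.1775  0.07  ]
cpress [ 0.6005 -0.0334  0.081 ]
hhinge [ 0.4727 -0.0336  0.07  ]
hpress [ 0.4652 -0.1031  0.079 ]
```

```bash
cat >> h.py <<'E'
from scipy.spatial.transform import Rotation as Ro
import json
def plan(tg,base=None):
    """tg rows (x,y,z,yaw_deg of tool y, world) -> normalised rows from the measured (or given) pose"""
    from workcell import telemetry
    o=telemetry.get_obs(); R=Ro.from_rotvec(o["tcp_rot"]).as_matrix(); p=o["tcp_pos"]
    if base is not None: p=np.array(base[:3])
    y0=np.degrees(np.arctan2(R[1,1],R[0,1])) if base is None else base[3]
    a=np.radians(y0); R=np.array([[-np.sin(a),np.cos(a),0],[np.cos(a),np.sin(a),0],[0,0,-1]]).T if 0 else np.column_stack([[-np.sin(a),np.cos(a),0],[np.cos(a),np.sin(a),0],[0,0,-1]])
    print("pose",p.round(4),"yaw",round(y0,2),"t",o["time_s"],"F",o["ft_force"].round(1))
    for t in tg:
        d=R.T@(np.array(t[:3])-p)/.5; tw=((y0-t[3]+180)%360-180)/180
        print(json.dumps({"offset":[round(float(v),3) for v in d],"twist":round(tw,3)}))
E
sed -i 's/R=np.array(.*if 0 else np.column/R=np.column/' h.py
python3 -c "
from h import *
plan([(.45,.2,.34,20),(.628,-.1245,.34,0),(.628,-.1245,.243,0)])"
```

```text
pose [0.1906 0.6211 0.2557] yaw 72.94 t 0.1 F [-0.1 -1.3  0.7]
{"offset": [-0.743, -0.653, -0.169], "twist": 0.294}
{"offset": [-1.274, -1.169, -0.169], "twist": 0.405}
{"offset": [-1.274, -1.169, 0.025], "twist": 0.405}
```

Call:
{"op": "servo_tool", "data": {
  "deltas": [
    {"offset": [-0.743, -0.653, -0.169], "twist": 0.294},
    {"offset": [-0.743, -0.653, -0.169], "twist": 0.294},
    {"offset": [-0.743, -0.653, -0.169], "twist": 0.294},
    {"offset": [-0.743, -0.653, -0.169], "twist": 0.294},
    {"offset": [-0.743, -0.653, -0.169], "twist": 0.294},
    {"offset": [-0.743, -0.653, -0.169], "twist": 0.294},
    {"offset": [-0.743, -0.653, -0.169], "twist": 0.294},
    {"offset": [-0.743, -0.653, -0.169], "twist": 0.294},
    {"offset": [-0.743, -0.653, -0.169], "twist": 0.294},
    {"offset": [-0.743, -0.653, -0.169], "twist": 0.294},
    {"offset": [-0.743, -0.653, -0.169], "twist": 0.294},
    {"offset": [-0.743, -0.653, -0.169], "twist": 0.294}
  ],
  "jaw": 1
}}

```text
time_s: 1.1
tcp_pos: [0.4496, 0.1998, 0.3408]
tcp_rot: [-1.801, -2.574, 0.0]
ft_force: [1.2, 0.7, -0.7]
width: 1.004
finger_force: 0.0
```

```bash
python3 -c "
from h import *
plan([(.628,-.1245,.34,0),(.628,-.1245,.243,0)])"
```

```text
pose [0.4496 0.1998 0.3408] yaw 20.02 t 1.1 F [ 1.2  0.7 -0.7]
{"offset": [-0.731, 0.113, 0.002], "twist": 0.111}
{"offset": [-0.731, 0.113, 0.196], "twist": 0.111}
```

Call:
{"op": "servo_tool", "data": {
  "deltas": [
    {"offset": [-0.731, 0.113, 0.0], "twist": 0.111},
    {"offset": [-0.731, 0.113, 0.0], "twist": 0.111},
    {"offset": [-0.731, 0.113, 0.0], "twist": 0.111},
    {"offset": [-0.731, 0.113, 0.0], "twist": 0.111},
    {"offset": [-0.731, 0.113, 0.0], "twist": 0.111},
    {"offset": [-0.731, 0.113, 0.0], "twist": 0.111},
    {"offset": [-0.731, 0.113, 0.0], "twist": 0.111},
    {"offset": [-0.731, 0.113, 0.0], "twist": 0.111},
    {"offset": [-0.731, 0.113, 0.0], "twist": 0.111},
    {"offset": [-0.731, 0.113, 0.0], "twist": 0.111},
    {"offset": [-0.731, 0.113, 0.0], "twist": 0.111}
  ]
}}

```text
time_s: 2.02
tcp_pos: [0.6276, -0.1242, 0.3395]
tcp_rot: [-2.223, -2.218, 0.001]
ft_force: [-0.5, 0.0, -0.1]
width: 0.996
finger_force: 0.0
```

Run:
```python
from h import *
from workcell import optics
import cv2
plan([(.628,-.1245,.243,0)])
c=optics.read_camera("wrist"); cv2.imwrite("pics/w1.png",c["frame"][:,:,::-1]); np.savez("w1.npz",**c)
for p in [(.628,-.1245,.272),(.628,-.1245,.2),(.628,-.1245,.115),tuple(w2([-.086,.071,.155]))]:
    q=c["K"]@(c["R"]@np.array(p)+c["t"]); print(q[:2]/q[2])
```

```text
pose [ 0.6276 -0.1242  0.3395] yaw -0.12 t 2.0167 F [-0.5  0.  -0.1]
{"offset": [-0.001, 0.001, 0.193], "twist": -0.001}
[276.6956486  235.61063045]
[276.74449299 202.53122982]
[276.77765147 180.07495757]
[152.11010992  69.53225452]
```

View pics/w1.png

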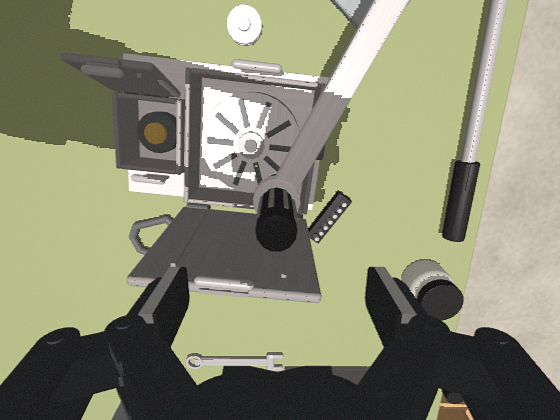

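The wrist view shows the handle top at (277,236), matching the prediction (277,236). The cover at (225,255) is clear of the fingers. I'll descend and then grip.

Call:
{"op": "servo_tool", "data": {
  "deltas": [
    {"offset": [0, 0, 0.06], "twist": 0},
    {"offset": [0, 0, 0.12], "twist": 0},
    {"offset": [0, 0, 0.17], "twist": 0},
    {"offset": [0, 0, 0.193], "twist": 0},
    {"offset": [0, 0, 0.193], "twist": 0}
  ]
}}

```text
time_s: 2.48
tcp_pos: [0.6256, -0.1209, 0.2416]
tcp_rot: [-2.217, -2.221, 0.004]
ft_force: [-0.2, -0.7, -0.3]
width: 1.0
finger_force: 0.0
```

Call:
{"op": "servo_tool", "data": {
  "deltas": [
    {"offset": [0, 0, 0], "twist": 0},
    {"offset": [0, 0, 0], "twist": 0},
    {"offset": [0, 0, 0], "twist": 0},
    {"offset": [0, 0, 0], "twist": 0},
    {"offset": [0, 0, 0], "twist": 0},
    {"offset": [0, 0, 0], "twist": 0},
    {"offset": [0, 0, 0], "twist": 0},
    {"offset": [0, 0, 0], "twist": 0}
  ],
  "jaw": 0.1,
  "newtons": 25
}}

```text
time_s: 3.15
tcp_pos: [0.6278, -0.1225, 0.2451]
tcp_rot: [2.22, 2.221, 0.001]
ft_force: [-0.4, -0.0, 6.9]
width: 0.319
finger_force: 26.3
```

Run:
```python
from h import *
from workcell import telemetry
p0=telemetry.get_obs()["tcp_pos"]; post=np.array([.745,.0945])
v=p0[:2]-post; print(np.linalg.norm(v)); v*=.25/np.linalg.norm(v)
tg=[]
for b in np.arange(.06,.61,.06):
    c,s=np.cos(b),np.sin(b); q=post+[c*v[0]+s*v[1],-s*v[0]+c*v[1]]; tg.append((*q,p0[2],-np.degrees(b)))
plan(tg); print(telemetry.get_obs()["finger_force"],telemetry.get_obs()["width"])
```

```text
0.24663512214289762
pose [ 0.6278 -0.1225  0.2451] yaw 0.03 t 3.15 F [-0.4 -0.   6.9]
{"offset": [0.009, -0.029, 0.0], "twist": 0.019}
{"offset": [0.026, -0.054, 0.0], "twist": 0.038}
{"offset": [0.044, -0.078, 0.0], "twist": 0.057}
{"offset": [0.063, -0.101, 0.0], "twist": 0.077}
{"offset": [0.084, -0.123, 0.0], "twist": 0.096}
{"offset": [0.106, -0.143, 0.0], "twist": 0.115}
{"offset": [0.129, -0.162, 0.0], "twist": 0.134}
{"offset": [0.154, -0.179, 0.0], "twist": 0.153}
{"offset": [0.179, -0.196, 0.0], "twist": 0.172}
{"offset": [0.205, -0.21, 0.0], "twist": 0.191}
26.29619836807251 0.31942974330632523
```

Call:
{"op": "servo_tool", "data": {
  "deltas": [
    {"offset": [0.012, -0.027, 0.0], "twist": 0.019},
    {"offset": [0.028, -0.053, 0.0], "twist": 0.038},
    {"offset": [0.046, -0.078, 0.0], "twist": 0.057},
    {"offset": [0.065, -0.101, 0.0], "twist": 0.077},
    {"offset": [0.085, -0.123, 0.0], "twist": 0.096},
    {"offset": [0.107, -0.143, 0.0], "twist": 0.115},
    {"offset": [0.13, -0.162, 0.0], "twist": 0.134},
    {"offset": [0.154, -0.179, 0.0], "twist": 0.153},
    {"offset": [0.154, -0.179, 0.0], "twist": 0.153}
  ]
}}

```text
time_s: 3.9
tcp_pos: [0.5398, -0.0425, 0.2453]
tcp_rot: [2.688, 1.624, 0.011]
ft_force: [17.9, 12.2, -9.7]
width: 0.317
finger_force: 25.7
```

Run:
```python
from h import *
from workcell import telemetry,optics
import cv2
o=telemetry.get_obs(); p=o["tcp_pos"];print(p,o["ft_force"],iw(p))
c=optics.read_camera("side"); f=c["frame"][170:320,215:375,::-1]; np.savez("side1.npz",**c)
cv2.imwrite("pics/s1.png",cv2.resize(f,None,fx=4,fy=4,interpolation=2))
```

```text
[ 0.53980219 -0.04254403  0.24528352] [17.90225732 12.17619621 -9.72964561] [-0.05933002  0.04430752  0.24528352]
```

View pics/s1.png

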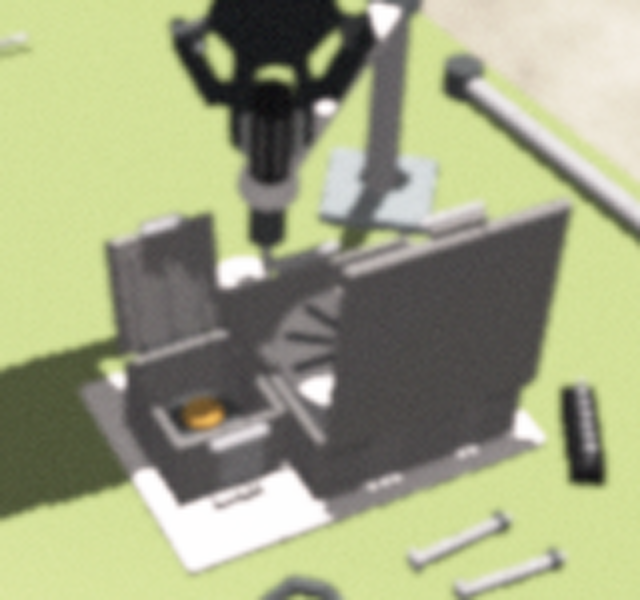

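The side view shows the wide chuck ending at (265,240), with the bit below it. The hatch free edge runs (110,245)–(210,215). The force is radial, because my commanded radius is about 3 mm too large. I'll check how the chuck clears the hatch.

Run:
```python
from h import *
from workcell import telemetry
o=telemetry.get_obs(); p=o["tcp_pos"]; c=dict(np.load("side1.npz"))
s1=lambda u,v:(215+(u-1.5)/4,170+(v-1.5)/4)
n=np.array([*(p-(-c["R"].T@c["t"]))[:2],0]); n/=np.linalg.norm(n)
for nm,uv in [("collar",(270,195)),("chuck",(266,240)),("bit",(270,268)),("handletop",(270,95))]: print(nm,onplane(c,s1(*uv),n,n@p))
l=onplane(c,s1(251,225),n,n@p);r=onplane(c,s1(285,225),n,n@p);print("chuck dia",np.linalg.norm((l-r)))
nn=W[:,0]
for nm,uv,x in [("hF",(108,243),-.168),("hB",(212,214),-.086)]:
    q=iw(onplane(c,s1(*uv),nn,nn@w2([x,0,0]))); print(nm,q)
post=np.array([.7475,.097])
v=p[:2]-post; b0=np.arctan2(v[1],v[0]); print("r",np.linalg.norm(v))
for b in np.arange(0,.3,.04): 
    q=post+.25*np.array([np.cos(b0-b),np.sin(b0-b)]); print(round(b,2),iw([*q,0])[:2].round(4))
```

```text
collar [ 0.54120183 -0.04394604  0.18165272]
chuck [ 0.53992784 -0.04306166  0.14196398]
bit [ 0.54282098 -0.04507002  0.11672467]
handletop [ 0.53913677 -0.04251251  0.2644624 ]
chuck dia 0.02326945552737434
hF [-0.168       0.06464439  0.16218452]
hB [-0.086       0.07392201  0.15211392]
r 0.2502427520764922
0.0 [-0.0586  0.0437]
0.04 [-0.0649  0.0515]
0.08 [-0.0709  0.0595]
0.12 [-0.0766  0.0677]
0.16 [-0.0819  0.0762]
0.2 [-0.0869  0.0848]
0.24 [-0.0915  0.0937]
0.28 [-0.0958  0.1027]
```

```bash
cat > sweep.py <<'E'
from h import *
from workcell import telemetry
import sys
def sweep(bs,post=(.7475,.097)):
    o=telemetry.get_obs(); p=o["tcp_pos"]; post=np.array(post); v=p[:2]-post; b0=np.arctan2(v[1],v[0])
    R=Ro.from_rotvec(o["tcp_rot"]).as_matrix(); y=np.degrees(np.arctan2(R[1,1],R[0,1]))
    print("winch",iw(p))
    plan([(*(post+.25*np.array([np.cos(b0-b),np.sin(b0-b)])),p[2],y-np.degrees(b)) for b in bs])
sweep([float(a) for a in sys.argv[1:]])
E
python3 sweep.py .04 .08 .12 .16 .2 .24 .28 .32
```

```text
winch [-0.05875079  0.04358956  0.24524885]
pose [ 0.5403 -0.0433  0.2452] yaw -27.54 t 3.95 F [17.6 13.2 -7.4]
{"offset": [0.01, -0.017, 0.0], "twist": 0.013}
{"offset": [0.021, -0.034, 0.0], "twist": 0.025}
{"offset": [0.032, -0.051, 0.0], "twist": 0.038}
{"offset": [0.044, -0.067, 0.0], "twist": 0.051}
{"offset": [0.056, -0.082, 0.0], "twist": 0.064}
{"offset": [0.069, -0.098, 0.0], "twist": 0.076}
{"offset": [0.083, -0.112, 0.0], "twist": 0.089}
{"offset": [0.097, -0.126, 0.0], "twist": 0.102}
```

Call:
{"op": "servo_tool", "data": {
  "deltas": [
    {"offset": [0.015, -0.014, 0.0], "twist": 0.013},
    {"offset": [0.02, -0.022, 0.0], "twist": 0.02},
    {"offset": [0.026, -0.031, 0.0], "twist": 0.025},
    {"offset": [0.026, -0.031, 0.0], "twist": 0.025}
  ]
}}

```text
time_s: 4.28
tcp_pos: [0.5301, -0.0263, 0.2451]
tcp_rot: [2.748, 1.521, 0.002]
ft_force: [-3.5, -1.8, 9.0]
width: 0.317
finger_force: 27.1
```

Call:
{"op": "servo_tool", "data": {
  "deltas": [
    {"offset": [0.006, -0.008, 0.0], "twist": 0.007},
    {"offset": [0.011, -0.017, 0.0], "twist": 0.013},
    {"offset": [0.011, -0.017, 0.0], "twist": 0.013}
  ]
}}

```text
time_s: 4.53
tcp_pos: [0.5254, -0.0174, 0.2451]
tcp_rot: [2.778, 1.465, 0.0]
ft_force: [-7.1, -2.2, 13.1]
width: 0.316
finger_force: 27.4
```

```bash
python3 sweep.py .02 .04 .06 .08 .1 .14 .18
```

```text
winch [-0.0763885   0.06775271  0.24509934]
pose [ 0.5254 -0.0174  0.2451] yaw -34.41 t 4.5333 F [-7.1 -2.2 13.1]
{"offset": [0.005, -0.009, 0.0], "twist": 0.006}
{"offset": [0.01, -0.018, 0.0], "twist": 0.013}
{"offset": [0.015, -0.026, 0.0], "twist": 0.019}
{"offset": [0.02, -0.035, 0.0], "twist": 0.025}
{"offset": [0.026, -0.043, 0.0], "twist": 0.032}
{"offset": [0.037, -0.059, 0.0], "twist": 0.045}
{"offset": [0.049, -0.075, 0.0], "twist": 0.057}
```

Call:
{"op": "servo_tool", "data": {
  "deltas": [
    {"offset": [0.004, -0.01, 0.0], "twist": 0.006},
    {"offset": [0.008, -0.019, 0.0], "twist": 0.013},
    {"offset": [0.008, -0.019, 0.0], "twist": 0.013}
  ]
}}

```text
time_s: 4.78
tcp_pos: [0.5209, -0.0084, 0.2451]
tcp_rot: [2.808, 1.407, 0.004]
ft_force: [2.3, 1.4, 8.0]
width: 0.318
finger_force: 26.8
```

Call:
{"op": "servo_tool", "data": {
  "deltas": [
    {"offset": [0.005, -0.009, 0.0], "twist": 0.006},
    {"offset": [0.01, -0.018, 0.0], "twist": 0.013},
    {"offset": [0.01, -0.018, 0.0], "twist": 0.013}
  ]
}}

```text
time_s: 5.03
tcp_pos: [0.5168, 0.001, 0.2451]
tcp_rot: [2.836, 1.349, 0.004]
ft_force: [1.8, 1.3, 6.2]
width: 0.324
finger_force: 26.8
```

Call:
{"op": "servo_tool", "data": {
  "deltas": [
    {"offset": [0.005, -0.009, 0.0], "twist": 0.006},
    {"offset": [0.01, -0.018, 0.0], "twist": 0.013},
    {"offset": [0.01, -0.018, 0.0], "twist": 0.013}
  ]
}}

```text
time_s: 5.28
tcp_pos: [0.5131, 0.0106, 0.2451]
tcp_rot: [2.863, 1.291, 0.004]
ft_force: [2.0, 2.3, 5.4]
width: 0.319
finger_force: 26.8
```

```bash
python3 sweep.py .06 .12 .18 .25 .32 .39 .46 .53 .6 .67 .74 .81
```

```text
winch [-0.09164537  0.0942545   0.24514942]
pose [0.5131 0.0106 0.2451] yaw -41.45 t 5.2833 F [2.  2.3 5.4]
{"offset": [0.015, -0.026, 0.0], "twist": 0.019}
{"offset": [0.031, -0.051, 0.0], "twist": 0.038}
{"offset": [0.049, -0.075, 0.0], "twist": 0.057}
{"offset": [0.072, -0.102, 0.0], "twist": 0.08}
{"offset": [0.097, -0.127, 0.0], "twist": 0.102}
{"offset": [0.123, -0.15, 0.0], "twist": 0.124}
{"offset": [0.151, -0.171, 0.0], "twist": 0.146}
{"offset": [0.18, -0.19, 0.0], "twist": 0.169}
{"offset": [0.211, -0.207, 0.0], "twist": 0.191}
{"offset": [0.242, -0.222, 0.0], "twist": 0.213}
{"offset": [0.275, -0.235, 0.0], "twist": 0.236}
{"offset": [0.308, -0.245, 0.0], "twist": 0.258}
```

Call:
{"op": "servo_tool", "data": {
  "deltas": [
    {"offset": [0.015, -0.026, 0.0], "twist": 0.019},
    {"offset": [0.031, -0.051, 0.0], "twist": 0.038},
    {"offset": [0.049, -0.075, 0.0], "twist": 0.057},
    {"offset": [0.072, -0.102, 0.0], "twist": 0.08},
    {"offset": [0.097, -0.127, 0.0], "twist": 0.102},
    {"offset": [0.123, -0.15, 0.0], "twist": 0.124},
    {"offset": [0.151, -0.171, 0.0], "twist": 0.146},
    {"offset": [0.18, -0.19, 0.0], "twist": 0.169},
    {"offset": [0.211, -0.207, 0.0], "twist": 0.191},
    {"offset": [0.242, -0.222, 0.0], "twist": 0.213},
    {"offset": [0.275, -0.235, 0.0], "twist": 0.236},
    {"offset": [0.308, -0.245, 0.0], "twist": 0.258}
  ]
}}

```text
time_s: 6.28
tcp_pos: [0.524, 0.2073, 0.2452]
tcp_rot: [-3.141, -0.055, -0.007]
ft_force: [12.2, -8.0, 1.6]
width: 0.318
finger_force: 26.5
```

Call:
{"op": "servo_tool", "data": {
  "deltas": [
    {"offset": [0, 0, 0.0], "twist": 0},
    {"offset": [0, 0, 0.0], "twist": 0},
    {"offset": [0, 0, 0.0], "twist": 0}
  ]
}}

```text
time_s: 6.53
tcp_pos: [0.5238, 0.2069, 0.2452]
tcp_rot: [-3.141, -0.061, -0.006]
ft_force: [7.7, -3.3, 3.9]
width: 0.323
finger_force: 26.6
```

Call:
{"op": "servo_tool", "data": {
  "deltas": [
    {"offset": [0, 0, 0.0], "twist": 0},
    {"offset": [0, 0, 0.0], "twist": 0},
    {"offset": [0, 0, 0.0], "twist": 0},
    {"offset": [0, 0, 0.0], "twist": 0},
    {"offset": [0, 0, 0.0], "twist": 0},
    {"offset": [0, 0, 0.0], "twist": 0},
    {"offset": [0, 0, -0.06], "twist": 0},
    {"offset": [0, 0, -0.12], "twist": 0},
    {"offset": [0, 0, -0.18], "twist": 0},
    {"offset": [0, 0, -0.2], "twist": 0},
    {"offset": [0, 0, -0.2], "twist": 0}
  ],
  "jaw": 1
}}

```text
time_s: 7.45
tcp_pos: [0.5231, 0.207, 0.3469]
tcp_rot: [-3.14, -0.06, -0.007]
ft_force: [0.8, -0.0, 0.3]
width: 1.0
finger_force: 0.0
```

Run:
```python
from h import *
from workcell import optics
import cv2
c=optics.read_camera("top"); f=c["frame"][115:265,205:365,::-1]
s=optics.read_camera("side"); g=s["frame"][170:320,215:375,::-1]; np.savez("side2.npz",**s); np.savez("top2.npz",**c)
cv2.imwrite("pics/ts2.png",cv2.resize(np.hstack([f,g]),None,fx=2.5,fy=2.5,interpolation=2))
# outer side of cover at start: finger at winch y -.16, tips z .19 -> fingers shut
a=w2([0,-.17,0])[:2]; m=w2([-.03,-.05,0])[:2]
plan([(*m,.345,-6.2+90),(*m,.345,-96.2),(*a,.36,-96.2)])
```

```text
pose [0.5218 0.2065 0.3436] yaw -87.8 t 7.55 F [-0.   0.2 -0.6]
{"offset": [0.047, 0.694, -0.003], "twist": -0.953}
{"offset": [0.047, 0.694, -0.003], "twist": 0.047}
{"offset": [0.072, 0.941, -0.033], "twist": 0.047}
```

View pics/ts2.png

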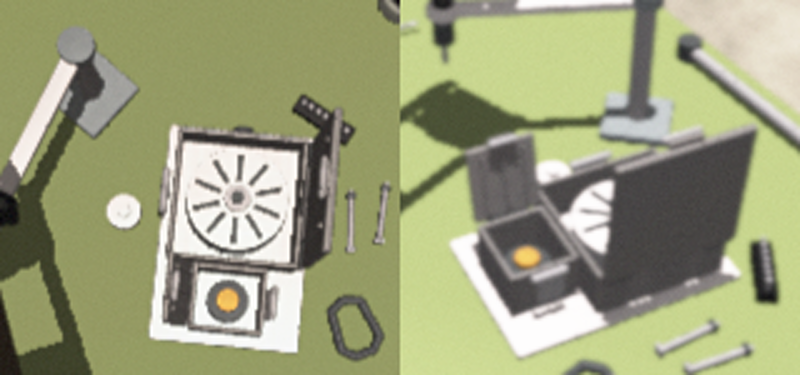

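Driver, cover and hatch are as wanted, and the sheave and other parts haven't moved. Next I'll move to the outside of the cover with the fingers shut.

Call:
{"op": "servo_tool", "data": {
  "deltas": [
    {"offset": [0.01, 0.08, -0.035], "twist": 0.01},
    {"offset": [0.02, 0.16, -0.035], "twist": 0.02},
    {"offset": [0.072, 0.941, -0.035], "twist": 0.047},
    {"offset": [0.072, 0.941, -0.035], "twist": 0.047},
    {"offset": [0.072, 0.941, -0.035], "twist": 0.047},
    {"offset": [0.072, 0.941, -0.035], "twist": 0.047},
    {"offset": [0.072, 0.941, -0.035], "twist": 0.047},
    {"offset": [0.072, 0.941, -0.035], "twist": 0.047},
    {"offset": [0.072, 0.941, -0.035], "twist": 0.047},
    {"offset": [0.072, 0.941, -0.035], "twist": 0.047},
    {"offset": [0.072, 0.941, -0.035], "twist": 0.047},
    {"offset": [0.072, 0.941, -0.035], "twist": 0.047}
  ],
  "jaw": 0
}}

```text
time_s: 8.55
tcp_pos: [0.5753, -0.2668, 0.3592]
tcp_rot: [3.137, -0.175, -0.004]
ft_force: [-0.5, -0.6, -0.1]
width: 0.001
finger_force: 0.0
```

Call:
{"op": "servo_tool", "data": {
  "deltas": [
    {"offset": [0, 0, 0], "twist": 0},
    {"offset": [0, 0, 0], "twist": 0}
  ]
}}

```text
time_s: 8.72
tcp_pos: [0.5753, -0.2627, 0.3595]
tcp_rot: [-3.135, 0.175, 0.004]
ft_force: [0.0, 0.1, -0.2]
width: 0.0
finger_force: 0.0
```

```bash
cat > arc.py <<'E'
from h import *
import sys
# cover: arc.py c th...; hatch: arc.py h th...
def tgt(k,th):
    if k=="c":
        r,t,x,hy,s=.145+.012*max(0,1-th),.011,0,-.085,1
    else: r,t,x,hy,s=.068+.01*max(0,1-th),.009,-.127,.046,-1
    y=hy+s*(r*np.cos(th)-t*np.sin(th)-.0145); z=.07+r*np.sin(th)+t*np.cos(th)+.025
    return (*w2([x,y,z]),-96.2)
if __name__=="__main__":
    k=sys.argv[1]; plan([tgt(k,float(a)) for a in sys.argv[2:]])
E
python3 - <<'E'
from arc import *
plan([(*w2([0,-.17,.25])[:3],-96.2)])
E
python3 arc.py c 1.65 1.5
```

```text
pose [ 0.5753 -0.2627  0.3595] yaw -96.37 t 8.7167 F [ 0.   0.1 -0.2]
{"offset": [0.001, -0.002, 0.219], "twist": -0.001}
pose [ 0.5753 -0.2627  0.3595] yaw -96.37 t 8.7167 F [ 0.   0.1 -0.2]
{"offset": [0.0, -0.098, 0.242], "twist": -0.001}
{"offset": [0.0, -0.141, 0.238], "twist": -0.001}
```

Call:
{"op": "servo_tool", "data": {
  "deltas": [
    {"offset": [0, 0, 0.08], "twist": 0},
    {"offset": [0, 0, 0.16], "twist": 0},
    {"offset": [0, 0, 0.235], "twist": 0},
    {"offset": [0, -0.03, 0.242], "twist": 0},
    {"offset": [0, -0.06, 0.242], "twist": 0},
    {"offset": [0, -0.09, 0.242], "twist": 0},
    {"offset": [0, -0.115, 0.241], "twist": 0},
    {"offset": [0, -0.141, 0.238], "twist": 0},
    {"offset": [0, -0.141, 0.238], "twist": 0}
  ]
}}

```text
time_s: 9.47
tcp_pos: [0.5847, -0.1894, 0.2445]
tcp_rot: [3.137, -0.168, 0.004]
ft_force: [1.2, 0.7, -0.0]
width: -0.0
finger_force: 0.0
```

```bash
python3 arc.py c 1.4 1.3 1.2 1.1 1.0 .9 .8 .7 .6 .5 .4 .3
```

```text
pose [ 0.5847 -0.1894  0.2445] yaw -96.14 t 9.4667 F [ 1.2  0.7 -0. ]
{"offset": [-0.002, -0.022, 0.009], "twist": 0.0}
{"offset": [-0.002, -0.051, 0.014], "twist": 0.0}
{"offset": [-0.002, -0.079, 0.021], "twist": 0.0}
{"offset": [-0.002, -0.107, 0.031], "twist": 0.0}
{"offset": [-0.002, -0.133, 0.043], "twist": 0.0}
{"offset": [-0.002, -0.159, 0.056], "twist": 0.0}
{"offset": [-0.002, -0.184, 0.072], "twist": 0.0}
{"offset": [-0.002, -0.208, 0.091], "twist": 0.0}
{"offset": [-0.002, -0.229, 0.112], "twist": 0.0}
{"offset": [-0.002, -0.249, 0.135], "twist": 0.0}
{"offset": [-0.002, -0.266, 0.16], "twist": 0.0}
{"offset": [-0.002, -0.281, 0.187], "twist": 0.0}
```

Call:
{"op": "servo_tool", "data": {
  "deltas": [
    {"offset": [0, -0.022, 0.009], "twist": 0},
    {"offset": [0, -0.051, 0.014], "twist": 0},
    {"offset": [0, -0.079, 0.021], "twist": 0},
    {"offset": [0, -0.107, 0.031], "twist": 0},
    {"offset": [0, -0.133, 0.043], "twist": 0},
    {"offset": [0, -0.159, 0.056], "twist": 0}
  ]
}}

```text
time_s: 9.97
tcp_pos: [0.5923, -0.1116, 0.2138]
tcp_rot: [-3.137, 0.171, 0.0]
ft_force: [-0.7, -1.1, 0.4]
width: 0.003
finger_force: 0.6
```

```bash
python3 arc.py c .8 .7 .6 .5 .4 .3 .22 .16
python3 - <<'E'
from h import *
from workcell import optics
import cv2
s=optics.read_camera("side"); g=s["frame"][150:320,215:375,::-1]
t=optics.read_camera("top")["frame"][115:285,225:375,::-1]
cv2.imwrite("pics/s3.png",cv2.resize(np.hstack([g,t]),None,fx=2.5,fy=2.5,interpolation=2))
E
```

```text
pose [ 0.5923 -0.1116  0.2138] yaw -96.25 t 9.9667 F [-0.7 -1.1  0.4]
{"offset": [-0.001, -0.028, 0.011], "twist": -0.0}
{"offset": [-0.001, -0.051, 0.029], "twist": -0.0}
{"offset": [-0.001, -0.073, 0.05], "twist": -0.0}
{"offset": [-0.001, -0.093, 0.074], "twist": -0.0}
{"offset": [-0.001, -0.11, 0.099], "twist": -0.0}
{"offset": [-0.001, -0.125, 0.126], "twist": -0.0}
{"offset": [-0.001, -0.135, 0.149], "twist": -0.0}
{"offset": [-0.001, -0.141, 0.166], "twist": -0.0}
```

View pics/s3.png

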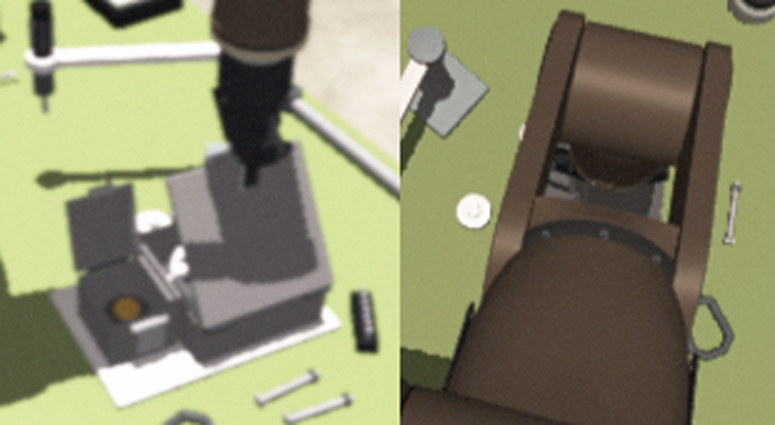

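The cover is folding: it stands at about 0.9 rad in front of the fingertips at (250,180) in the left half. I'll continue along the arc.

Call:
{"op": "servo_tool", "data": {
  "deltas": [
    {"offset": [0, -0.028, 0.011], "twist": 0},
    {"offset": [0, -0.051, 0.029], "twist": 0},
    {"offset": [0, -0.073, 0.05], "twist": 0},
    {"offset": [0, -0.093, 0.074], "twist": 0},
    {"offset": [0, -0.11, 0.099], "twist": 0},
    {"offset": [0, -0.125, 0.126], "twist": 0},
    {"offset": [0, -0.135, 0.149], "twist": 0},
    {"offset": [0, -0.141, 0.166], "twist": 0},
    {"offset": [0, -0.141, 0.166], "twist": 0}
  ]
}}

```text
time_s: 10.82
tcp_pos: [0.5989, -0.0422, 0.1292]
tcp_rot: [-3.137, 0.171, 0.005]
ft_force: [-0.4, -0.1, -0.3]
width: 0.0
finger_force: 0.0
```

```bash
python3 arc.py c .1 .06 .03 0 -.03 -.06
```

```text
pose [ 0.5989 -0.0422  0.1292] yaw -96.23 t 10.8167 F [-0.4 -0.1 -0.3]
{"offset": [0.001, -0.007, 0.015], "twist": -0.0}
{"offset": [0.001, -0.01, 0.028], "twist": -0.0}
{"offset": [0.001, -0.011, 0.037], "twist": -0.0}
{"offset": [0.001, -0.013, 0.046], "twist": -0.0}
{"offset": [0.001, -0.014, 0.056], "twist": -0.0}
{"offset": [0.001, -0.015, 0.065], "twist": -0.0}
```

Call:
{"op": "servo_tool", "data": {
  "deltas": [
    {"offset": [0, -0.007, 0.015], "twist": 0},
    {"offset": [0, -0.009, 0.024], "twist": 0},
    {"offset": [0, -0.01, 0.03], "twist": 0},
    {"offset": [0, -0.01, 0.03], "twist": 0}
  ]
}}

```text
time_s: 11.15
tcp_pos: [0.6006, -0.0381, 0.1162]
tcp_rot: [-3.137, 0.172, -0.0]
ft_force: [-0.0, 0.1, 0.4]
width: 0.001
finger_force: 0.0
```

Call:
{"op": "servo_tool", "data": {
  "deltas": [
    {"offset": [0, 0, 0.005], "twist": 0},
    {"offset": [0, 0, 0.01], "twist": 0},
    {"offset": [0, 0, 0.01], "twist": 0},
    {"offset": [0, 0, 0.01], "twist": 0}
  ]
}}

```text
time_s: 11.48
tcp_pos: [0.6009, -0.0379, 0.1123]
tcp_rot: [-3.136, 0.172, -0.002]
ft_force: [-0.6, 5.1, 7.1]
width: -0.002
finger_force: 3.6
```

Call:
{"op": "servo_tool", "data": {
  "deltas": [
    {"offset": [0, 0, 0.005], "twist": 0},
    {"offset": [0, 0, 0.008], "twist": 0},
    {"offset": [0, 0, 0.008], "twist": 0},
    {"offset": [0, 0, 0.008], "twist": 0}
  ]
}}

```text
time_s: 11.82
tcp_pos: [0.6007, -0.0382, 0.1078]
tcp_rot: [3.137, -0.172, 0.001]
ft_force: [0.6, 1.3, 2.0]
width: 0.001
finger_force: 0.9
```

The force rose to 7 N and then dropped, which suggests a snap. I'll press on to the hard stop to confirm.

Call:
{"op": "servo_tool", "data": {
  "deltas": [
    {"offset": [0, 0, 0.004], "twist": 0},
    {"offset": [0, 0, 0.006], "twist": 0},
    {"offset": [0, 0, 0.006], "twist": 0}
  ]
}}

```text
time_s: 12.07
tcp_pos: [0.6009, -0.0382, 0.1056]
tcp_rot: [3.137, -0.172, 0.002]
ft_force: [-4.5, 0.2, 19.0]
width: 0.001
finger_force: 9.7
```

Call:
{"op": "servo_tool", "data": {
  "deltas": [
    {"offset": [0, 0, 0.004], "twist": 0},
    {"offset": [0, 0, 0.006], "twist": 0},
    {"offset": [0, 0, 0.006], "twist": 0}
  ]
}}

```text
time_s: 12.32
tcp_pos: [0.6012, -0.0382, 0.1049]
tcp_rot: [3.137, -0.172, 0.004]
ft_force: [-15.4, 2.4, 62.1]
width: -0.002
finger_force: 30.8
```

Call:
{"op": "servo_tool", "data": {
  "deltas": [
    {"offset": [0, 0, -0.06], "twist": 0},
    {"offset": [0, 0, -0.14], "twist": 0},
    {"offset": [0, 0, -0.22], "twist": 0},
    {"offset": [0, 0, -0.3], "twist": 0},
    {"offset": [0, 0, -0.32], "twist": 0},
    {"offset": [0, 0, -0.32], "twist": 0}
  ]
}}

```text
time_s: 12.82
tcp_pos: [0.6023, -0.0384, 0.2654]
tcp_rot: [3.136, -0.172, 0.01]
ft_force: [0.3, -0.1, -0.4]
width: 0.001
finger_force: 0.0
```

Run:
```python
from arc import *
from workcell import optics
import cv2
s=optics.read_camera("side"); g=s["frame"][150:320,215:375,::-1]
cv2.imwrite("pics/s4.png",cv2.resize(g,None,fx=3,fy=3,interpolation=2))
plan([(*w2([-.127,.13,.265]),-96.2),(*w2([-.127,.13,.158]),-96.2)]+[tgt("h",a) for a in (1.86,1.7)])
```

```text
pose [ 0.6013 -0.0383  0.263 ] yaw -96.27 t 12.8667 F [-1.2 -0.2  0.2]
{"offset": [-0.257, -0.149, -0.004], "twist": -0.0}
{"offset": [-0.257, -0.149, 0.21], "twist": -0.0}
{"offset": [-0.257, -0.066, 0.211], "twist": -0.0}
{"offset": [-0.257, -0.046, 0.204], "twist": -0.0}
```

View pics/s4.png

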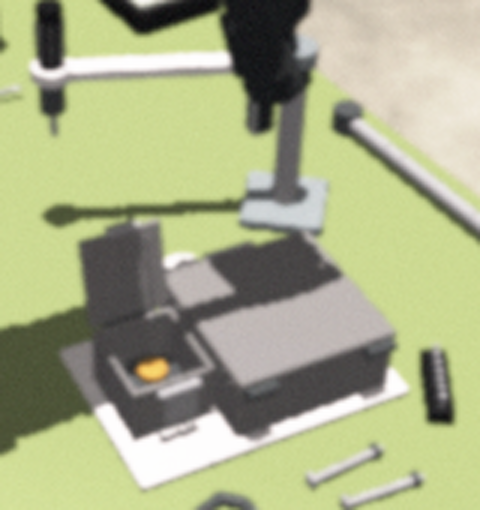

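The cover lies flat and shut at (290,320), and the hatch is still upright at (120,270). The driver stays clear at (50,70). The hatch is next.

Call:
{"op": "servo_tool", "data": {
  "deltas": [
    {"offset": [-0.257, -0.149, -0.004], "twist": 0},
    {"offset": [-0.257, -0.149, -0.004], "twist": 0},
    {"offset": [-0.257, -0.149, -0.004], "twist": 0},
    {"offset": [-0.257, -0.149, -0.004], "twist": 0},
    {"offset": [-0.257, -0.149, 0.0], "twist": 0},
    {"offset": [-0.257, -0.149, 0.08], "twist": 0},
    {"offset": [-0.257, -0.149, 0.16], "twist": 0},
    {"offset": [-0.257, -0.149, 0.21], "twist": 0},
    {"offset": [-0.257, -0.12, 0.21], "twist": 0},
    {"offset": [-0.257, -0.09, 0.21], "twist": 0},
    {"offset": [-0.257, -0.066, 0.21], "twist": 0},
    {"offset": [-0.257, -0.046, 0.204], "twist": 0}
  ]
}}

```text
time_s: 13.87
tcp_pos: [0.4742, -0.002, 0.1578]
tcp_rot: [3.137, -0.172, -0.005]
ft_force: [0.6, 1.1, -0.8]
width: 0.0
finger_force: 0.4
```

```bash
python3 arc.py h 1.5 1.3 1.1 .9 .7 .5 .35 .25
```

```text
pose [ 0.4742 -0.002   0.1578] yaw -96.27 t 13.8667 F [ 0.6  1.1 -0.8]
{"offset": [0.004, 0.026, -0.011], "twist": -0.0}
{"offset": [0.004, 0.053, -0.01], "twist": -0.0}
{"offset": [0.004, 0.08, -0.004], "twist": -0.0}
{"offset": [0.004, 0.106, 0.006], "twist": -0.0}
{"offset": [0.004, 0.131, 0.02], "twist": -0.0}
{"offset": [0.004, 0.153, 0.04], "twist": -0.0}
{"offset": [0.004, 0.168, 0.058], "twist": -0.0}
{"offset": [0.004, 0.176, 0.071], "twist": -0.0}
```

Call:
{"op": "servo_tool", "data": {
  "deltas": [
    {"offset": [0.004, 0.026, -0.011], "twist": 0},
    {"offset": [0.004, 0.053, -0.01], "twist": 0},
    {"offset": [0.004, 0.08, -0.004], "twist": 0},
    {"offset": [0.004, 0.106, 0.006], "twist": 0},
    {"offset": [0.004, 0.131, 0.02], "twist": 0},
    {"offset": [0.004, 0.153, 0.04], "twist": 0},
    {"offset": [0.004, 0.168, 0.058], "twist": 0},
    {"offset": [0.004, 0.176, 0.071], "twist": 0},
    {"offset": [0.004, 0.176, 0.071], "twist": 0}
  ]
}}

```text
time_s: 14.62
tcp_pos: [0.4668, -0.0893, 0.1224]
tcp_rot: [-3.136, 0.173, 0.004]
ft_force: [-0.9, -0.1, -0.3]
width: 0.001
finger_force: 0.0
```

```bash
python3 arc.py h .2 .15 .1 .05 0 -.05
```

```text
pose [ 0.4668 -0.0893  0.1224] yaw -96.31 t 14.6167 F [-0.9 -0.1 -0.3]
{"offset": [-0.0, 0.004, 0.007], "twist": -0.001}
{"offset": [-0.0, 0.007, 0.014], "twist": -0.001}
{"offset": [-0.0, 0.01, 0.021], "twist": -0.001}
{"offset": [-0.0, 0.013, 0.029], "twist": -0.001}
{"offset": [-0.0, 0.015, 0.037], "twist": -0.001}
{"offset": [-0.0, 0.017, 0.045], "twist": -0.001}
```

Call:
{"op": "servo_tool", "data": {
  "deltas": [
    {"offset": [0, 0.006, 0.008], "twist": 0},
    {"offset": [0, 0.01, 0.016], "twist": 0},
    {"offset": [0, 0.01, 0.022], "twist": 0},
    {"offset": [0, 0.01, 0.022], "twist": 0}
  ]
}}

```text
time_s: 14.95
tcp_pos: [0.4672, -0.0937, 0.1127]
tcp_rot: [3.137, -0.171, 0.0]
ft_force: [0.0, -0.5, 0.3]
width: -0.003
finger_force: 0.0
```

Call:
{"op": "servo_tool", "data": {
  "deltas": [
    {"offset": [0, 0, 0.005], "twist": 0},
    {"offset": [0, 0, 0.009], "twist": 0},
    {"offset": [0, 0, 0.009], "twist": 0},
    {"offset": [0, 0, 0.009], "twist": 0}
  ]
}}

```text
time_s: 15.28
tcp_pos: [0.4675, -0.0938, 0.1088]
tcp_rot: [3.137, -0.171, 0.001]
ft_force: [0.1, -1.1, 2.7]
width: -0.002
finger_force: 1.1
```

Call:
{"op": "servo_tool", "data": {
  "deltas": [
    {"offset": [0, 0, 0.004], "twist": 0},
    {"offset": [0, 0, 0.008], "twist": 0},
    {"offset": [0, 0, 0.008], "twist": 0},
    {"offset": [0, 0, 0.008], "twist": 0}
  ]
}}

```text
time_s: 15.62
tcp_pos: [0.467, -0.0936, 0.1044]
tcp_rot: [-3.137, 0.171, 0.0]
ft_force: [-0.4, 0.1, 0.2]
width: -0.001
finger_force: 0.0
```

Call:
{"op": "servo_tool", "data": {
  "deltas": [
    {"offset": [0, 0, 0.004], "twist": 0},
    {"offset": [0, 0, 0.006], "twist": 0},
    {"offset": [0, 0, 0.006], "twist": 0}
  ]
}}

```text
time_s: 15.87
tcp_pos: [0.4676, -0.0938, 0.1033]
tcp_rot: [3.137, -0.171, 0.002]
ft_force: [-10.8, 4.3, 52.5]
width: 0.0
finger_force: 26.3
```

Call:
{"op": "servo_tool", "data": {
  "deltas": [
    {"offset": [0, 0, 0.003], "twist": 0},
    {"offset": [0, 0, 0.004], "twist": 0},
    {"offset": [0, 0, 0.004], "twist": 0}
  ]
}}

```text
time_s: 16.12
tcp_pos: [0.4679, -0.0938, 0.1027]
tcp_rot: [3.136, -0.171, 0.004]
ft_force: [-19.2, 5.5, 92.8]
width: 0.0
finger_force: 46.7
```

Hard stop at a tip height of 0.078 m, so the hatch is home. I'll retreat and take a final check.

Call:
{"op": "servo_tool", "data": {
  "deltas": [
    {"offset": [0, 0, -0.04], "twist": 0},
    {"offset": [0, 0, -0.12], "twist": 0},
    {"offset": [0, 0, -0.2], "twist": 0},
    {"offset": [0, 0, -0.28], "twist": 0},
    {"offset": [0, 0, -0.36], "twist": 0},
    {"offset": [0, 0, -0.4], "twist": 0},
    {"offset": [0, 0, -0.4], "twist": 0},
    {"offset": [0, 0, -0.4], "twist": 0}
  ]
}}

```text
time_s: 16.78
tcp_pos: [0.4677, -0.0938, 0.3007]
tcp_rot: [3.136, -0.171, 0.004]
ft_force: [-0.2, 0.9, -1.7]
width: -0.001
finger_force: 0.0
```

Run:
```python
from workcell import optics
import cv2
g=optics.read_camera("side")["frame"][130:400,115:445,::-1]
cv2.imwrite("pics/s5.png",cv2.resize(g,None,fx=2.2,fy=2.2,interpolation=2))
```

```text
(no output)
```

View pics/s5.png

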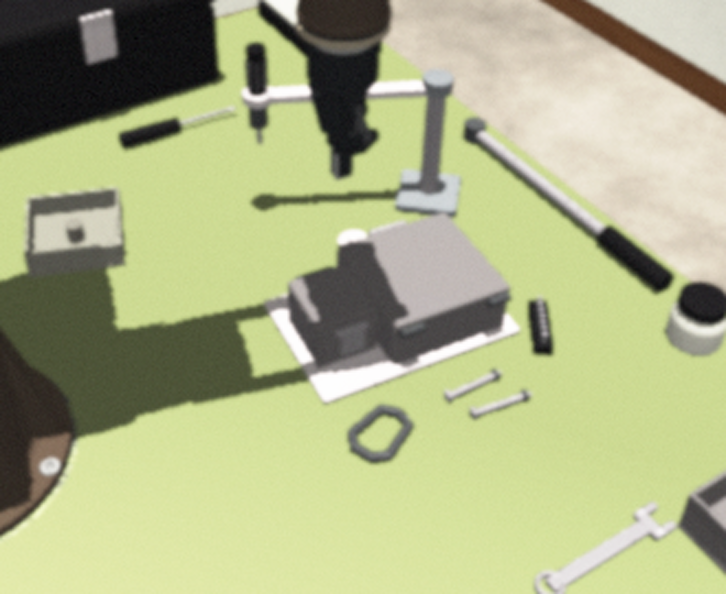

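The cover (430,265) and hatch (340,300) are both shut. The driver is clear at (257,95), and the loose parts lie where they were.

```bash
python3 -c "
from workcell import sign_off
print(sign_off())"
```

```text
the job is handed in; nothing more can be done
None
```

I swung the driver well clear to the left, then closed the drum cover and brake hatch and pressed each to its hard stop. The last picture shows both shut and the loose parts where they were. I handed the job in at about 17 s of the 64 s allowed; sign-off returned no verdict.

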